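# Zero the polarimeter

## Robot

A 6-joint arm with a two-finger parallel gripper is mounted at the origin on the work surface. World frame = base frame: x ahead of the robot, y to its left, z up, the work surface at z = 0. Lengths are in mm, angles in rad, forces in N, time in s.
With the tool pointing down it reaches from about 325 to 875 mm from the base axis. Payload 4.4 kg.
Tool frame: the origin (TCP) lies on the centre line of the jaws, within the pads' length; the fingertips stand ahead of it and the grasp point (between the pads) lies 6 mm ahead of it (ctrl.tcp_to_tips is the z of the fingertips in the tool frame, in mm); z points along the fingers, y is the direction in which the jaws open and shut (so a half turn about z gives the same grasp; the last joint's range is limited). The gripper opens to 85 mm and grips with 20 to 120 N. Pads are 22 mm wide; open, the fingers measure 114 mm over their backs; the gripper's body (76 mm by 85 mm) begins 54 mm behind the grasp point. The pads swing forward as they close: fully open they stand 13 mm farther back than shut.
Start: joints at [1.192, 0.207, 1.542, -0, 1.393, -0.15], TCP at [130.425, 560.015, 256.282] pointing down, gripper open.
Joint ranges: [-2.73, 2.73], [-0.86, 2.22], [0.23, 2.46], [-1.11, 4.25], [0.08, 2.63], [-2.82, 2.82]. Speed limits (rad/s): [2.79, 2.79, 3.14, 3.14, 3.14, 3.14].

## Interface

Orientations are given as a 3x3 rotation matrix whose columns are the frame's x, y, z axes.
In Python, from plant import ctrl, sensors, optics gives the robot as it stands. Calls block until the motion is done:
- ctrl.move_ptp(position, orientation): joint-space move of the TCP to a pose.
- ctrl.move_l(position, rot=None, vel=150, threshold=None): straight line of the TCP; rot=None keeps the orientation; vel is the mean speed in mm/s. With threshold (N) it stops when the force on the tool has changed by that much, and returns True; else False.
- ctrl.set_joints(angles): joint-space move.
- ctrl.gripper_to(opening, force=None): finger opening in mm; force is the grip in N (None keeps the last); returns when the fingers have stopped.
- ctrl.hold(seconds).
- ctrl.solve_ik(position, orientation): joint angles nearest the present ones, or None.
- sensors.read_state(): the state.
- optics.grab_frame(name): name is "side" or "top" or "wrist"; returns (picture, depth): 400x640x3 uint8, red, green, blue; 400x640 float32, mm along the optical axis (not along the pixel's ray), 0 where there is no reading.
- optics.camera_params(name): a dict with "mtx" (3x3 intrinsics, pixels), "k1" (the pictures are not rectified: a ray, as slopes to the right and down, at radius r is drawn at 1 + k1 r^2 times it, then the intrinsics apply), "R" (3x3) and "t" (3): a world point X has camera coordinates R X + t; the wrist camera has in their place "T_tool_cam" (4x4, takes a point from camera to tool coordinates, whose origin is the TCP and whose axes are the flange's). Camera axes: x right, y down, z forward; pixel columns grow to the right and rows downward; lengths in mm; the calibration is good to about 2 mm. A picture is of the moment at which its call begins: read the wrist's pose just before it. camera_params takes no time and is no camera call.
A pose or a line that the arm cannot do raises ctrl.MotionError and nothing moves.
- ctrl.finish_job(): hands the job in, once; it reports no verdict.
The state is a dict: "t": time; "q": joint angles; "qvel": joint speeds; "tau": joint torques, N m; "eef_pos": TCP position; "eef_rot": TCP orientation; "force": force on the tool from outside, world axes, zero at the start; "wrist_torque": the same for the moment, N m; "grip_width": finger opening in mm.
Only numpy, scipy, OpenCV 4.12 (cv2) and the standard library are available. Lean on these libraries where they do the work, as an engineer would, in place of code of your own. Each camera call takes 0.05 s, during which the arm holds its last target. There are 200 camera calls.

## Task

Zero the polarimeter: press the raised front half of the green lamp switch on its base fully down, then push the analyser's lever round by its finger knob, either way, until the lever's white line stands on the middle of the red zero mark. Push gently with the fingers, do not grip the lever, and do not shift the polarimeter or anything standing around it; finish clear of everything.

Things in the scene. Friction and masses are not known exactly. Their poses are not given: they have to be found in the camera images.
- polarimeter: Polarimeter, about 4 kg, loose on rubber feet. Origin: centre of its underside; x from its front (nearest the robot) to its back, y to its left, z up. Grey lamp housing 150 (x) x 290 (y) x 53 mm high. Over its left part, at x 0, y +60 mm, stand a glass tube, a white scale disc and the analyser, carried by a pillar from below; nothing blocks the lever above the disc.
- disc_centre (a point): Point on the analyser's upright turning axis, on the top face of the fixed white scale disc (146 mm across, top 191 mm above the table). The black analyser ring on it is 62 mm across, its eyepiece reaches 237 mm above the table.
- zero_mark (a point): Zero mark: a red line 9 mm wide on the disc, 46 to 73 mm off the axis, on the side towards the polarimeter's front (its -x). The point is on its middle line, 66 mm from the axis, on the disc's top face. The other divisions are thin and black, every 15 degrees.
- lever_line (a point): Point of the lever's white line 66 mm from the axis, projected down on to the disc's top face; it lies on zero_mark when set to zero. The lever is a dark steel bar 6 mm wide, 28 to 102 mm from the axis, its underside 197 and its top 202 mm above the table.
- knob_top (a point): Top centre of the black finger knob standing upright on the lever's outer end: a round post 12 mm across, 94 mm from the axis (21 mm outside the disc's rim), its top 226 mm above the table (24 mm above the lever's top).
- analyser (a joint): Turn of the analyser about its upright axis, rad, counter-clockwise positive seen from above. 0 or 2 pi: lever on the zero mark. It starts anywhere from about 0.6 to 5.7, turns either way without stops, drags with about 0.1 N m (1.1 N at the knob) and stays where it is left.
- lamp_switch (a joint): Tilt of the rocker switch, rad. 0: off (starts so, its front half standing up). 0.32: on, front half fully down. Friction only (about 3 N at the raised end), no spring: it stays where it is left.
- switch_raised (a point): Spot to press: middle of the top face of the rocker's raised front half; moves with it. The green rocker, 40 mm long (polarimeter's x) by 22 mm wide, white bar on its front half, is at the right end of the housing's top: pivot at x -20, y -105 mm, 60 mm above the table. The point is 13 mm in front of the pivot, 67 mm above the table when off; pressing lowers it 4 mm.
- beaker: Empty clear glass beaker, 68 mm across, 85 mm tall, standing just in front of the polarimeter. Loose; leave it alone. Origin: centre of its underside, z up.
- spare_tube: Spare sample tube standing on end: greenish glass with two brass caps, 32 mm across, 104 mm tall, in front of the polarimeter. Loose; leave it alone. Origin: centre of its underside, z up.
- dropper: Small amber dropping bottle, 38 mm across, 78 mm tall, by the left end of the polarimeter. Loose; leave it alone. Origin: centre of its underside, z up.
- wash_bottle: White plastic wash bottle with red cap and bent red spout, 70 mm across, 185 mm tall. Loose; leave it alone. Origin: centre of its underside, z up.
- conical_flask: Clear stoppered conical flask, 82 mm across, 132 mm tall. Loose; leave it alone. Origin: centre of its underside, z up.
- volumetric_flask: Greenish long-necked volumetric flask, 60 mm across, 144 mm tall. Loose; leave it alone. Origin: centre of its underside, z up.
- reagent: Amber reagent bottle with blue cap, 60 mm across, 130 mm tall. Loose; leave it alone. Origin: centre of its underside, z up.

How it is judged:
By the outcome, as a careful person would: the job done as asked, in the order asked, and still so for the second after the job is handed in, with the robot touching nothing.
It also fails if it takes over 51 s, if anything falls off the work surface, if the arm or the gripper's body presses on something with over 40 N, if the wrist force passes 120 N, or if a joint passes its speed limit or range.

## Working session

There is one attempt and no reset: what is moved stays moved. The work goes in short steps, each a Python script; the robot and the scene stay as the last script left them, time stands still between calls to the robot, and variables do not carry over. Pictures are saved under pics/ and viewed, about 8 in all and at most 12, crops included, and the job is handed in when it is done.

```bash
mkdir -p pics; ls; python3 - <<'E'
from plant import ctrl,sensors,optics
import cv2,numpy as np
for n in("top","side"):
    im,d=optics.grab_frame(n); cv2.imwrite(f"pics/{n}0.png",im[:,:,::-1]); np.savez(f"{n}0.npz",im=im,d=d)
    p=optics.camera_params(n); print(n,p)
print(optics.camera_params("wrist"),ctrl.tcp_to_tips,sensors.read_state()["t"],sensors.read_state()["eef_rot"])
E
```

```text
pics
top {'mtx': array([[424.60976216,   0.        , 316.68916524],
       [  0.        , 424.60976216, 196.58250907],
       [  0.        ,   0.        ,   1.        ]]), 'k1': -0.031852988005954555, 'R': array([[ 2.40158023e-02, -9.99703697e-01,  3.96978047e-03],
       [-9.89486806e-01, -2.43364658e-02, -1.42560852e-01],
       [ 1.42615222e-01, -5.04332159e-04, -9.89778078e-01]]), 't': array([ -11.10392456,  609.18033842, 1443.11307956])}
side {'mtx': array([[423.09638527,   0.        , 318.63250621],
       [  0.        , 423.09638527, 200.12730444],
       [  0.        ,   0.        ,   1.        ]]), 'k1': -0.04079092154788447, 'R': array([[-0.88306682, -0.4691798 , -0.00795703],
       [-0.31100476,  0.59788707, -0.73878758],
       [ 0.35138161, -0.64992412, -0.67389138]]), 't': array([ 508.08934273,  297.15645233, 1113.16173592])}
{'mtx': array([[283.12061438,   0.        , 313.80026032],
       [  0.        , 283.12061438, 198.55756051],
       [  0.        ,   0.        ,   1.        ]]), 'k1': -0.009239245001279258, 'T_tool_cam': array([[-8.34859673e-04, -9.45000012e-01, -3.27069228e-01,
         8.53589035e+01],
       [ 9.99999289e-01, -1.06738572e-03,  5.31448450e-04,
        -1.17159400e+00],
       [-8.51327814e-04, -3.27068552e-01,  9.45000231e-01,
        -1.16687616e+02],
       [ 0.00000000e+00,  0.00000000e+00,  0.00000000e+00,
         1.00000000e+00]])} 25.0 0.1 [[-9.73943035e-01  2.26791450e-01 -7.75776813e-04]
 [ 2.26792564e-01  9.73941112e-01 -1.96052192e-03]
 [ 3.10931322e-04 -2.08537709e-03 -9.99997777e-01]]
```

View pics/top0.png

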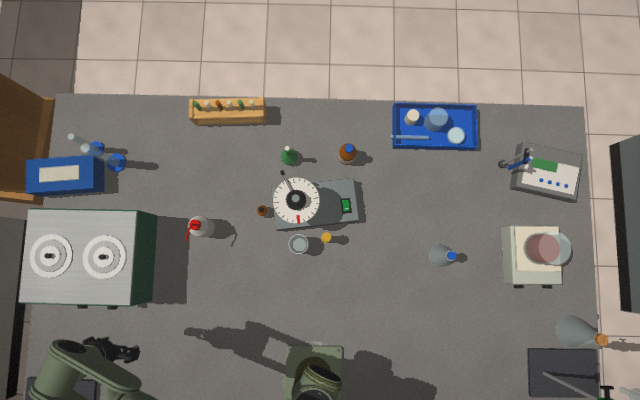

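View pics/side0.png

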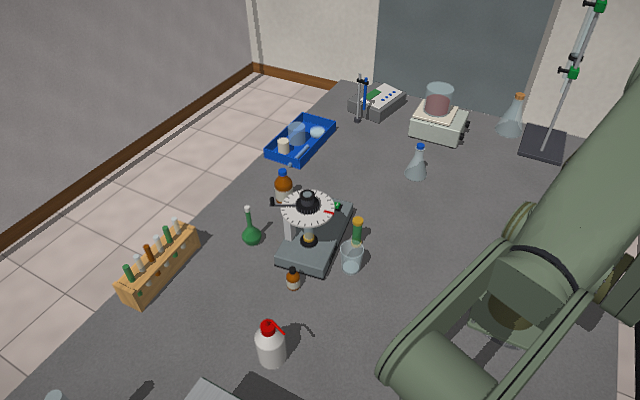

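```bash
cat > h.py <<'E'
import numpy as np, cv2
from plant import ctrl,sensors,optics
def undist(uv,p):
    K=p["mtx"]; return cv2.undistortPoints(np.asarray(uv,float).reshape(-1,1,2),K,np.array([p["k1"],0,0,0.]) ).reshape(-1,2)
def rays(name,uv,pose=None):
    p=optics.camera_params(name); s=np.c_[undist(uv,p),np.ones(len(np.atleast_2d(uv)))]
    if name=="wrist":
        T=p["T_tool_cam"]; pos,R=pose; return R@T[:3,3]+pos, s@(R@T[:3,:3]).T
    return -p["R"].T@p["t"], s@p["R"]
def onplane(name,uv,z,pose=None):
    o,d=rays(name,uv,pose); return o+d*((z-o[2])/d[:,2])[:,None]
def proj(X,pose):
    p=optics.camera_params("wrist");T=p["T_tool_cam"];pos,R=pose
    c=((np.atleast_2d(X)-pos)@R-T[:3,3])@T[:3,:3]
    return cv2.projectPoints(c,np.zeros(3),np.zeros(3),p["mtx"],np.array([p["k1"],0,0,0.]))[0].reshape(-1,2)
def pose():
    s=sensors.read_state(); return np.array(s["eef_pos"]),np.array(s["eef_rot"])
def snap(n):
    P=pose(); im,d=optics.grab_frame("wrist"); cv2.imwrite(f"pics/{n}.png",im[:,:,::-1]); np.savez(n+".npz",im=im,d=d,pos=P[0],R=P[1]); return P,im,d
def down(yaw):  # tool x axis at world angle yaw, z down
    c,s=np.cos(yaw),np.sin(yaw); return np.array([[c,s,0],[s,-c,0],[0,0,-1.]])
E
python3 - <<'E'
from h import *
for nm,uv,z in[("disc",(296,200),191),("zero",(298,219),191),("knob",(282,173),226),("switch",(346,205),67),("beaker",(299,244),85),("tube",(326,238),104),("wash",(198,226),185),("reag",(348,152),130),("vol",(288,152),144)]:
    print(nm,onplane("top",[uv],z).round(0))
c=onplane("top",[(296,200)],191)[0]
print(sensors.read_state()["q"])
for yaw in(np.pi,0):
  print(ctrl.solve_ik([c[0],c[1],350],down(yaw)))
E
```

```text
disc [[576.  69. 191.]]
zero [[516.  61. 191.]]
knob [[654. 113. 226.]]
switch [[579. -98.  67.]]
beaker [[441.  59.  85.]]
tube [[463. -30. 104.]]
wash [[486. 374. 185.]]
reag [[750. -97. 130.]]
vol [[742. 102. 144.]]
[ 1.19148818e+00  2.07375630e-01  1.54283044e+00 -5.38695442e-06
  1.39349501e+00 -1.50524340e-01]
[-3.06297230e-02  1.61131419e-01  1.40307589e+00 -4.44089210e-16
  1.57738534e+00 -1.60142605e+00]
[-3.06297230e-02  1.61131419e-01  1.40307589e+00 -4.44089210e-16
  1.57738534e+00  1.54016660e+00]
```

```bash
python3 - <<'E'
from h import *
R=down(np.pi)
ctrl.gripper_to(0)
ctrl.move_ptp([570,30,400],R); snap("w1")
ctrl.move_ptp([565,75,345],R); snap("w2")
print(pose(),sensors.read_state()["t"],sensors.read_state()["grip_width"])
a=[cv2.imread(f"pics/w{i}.png") for i in(1,2)]
cv2.imwrite("pics/w12.png",cv2.resize(np.vstack([a[0][:, 60:600],a[1][:,60:600]]),(540,600)) if 0 else np.hstack([a[0][:,120:520],a[1][:,120:520]]))
E
```

```text
(array([565.13650368,  75.32517765, 345.29704438]), array([[-9.99999188e-01, -1.22765615e-03,  3.42157304e-04],
       [-1.22787425e-03,  9.99999043e-01, -6.37929699e-04],
       [-3.41373818e-04, -6.38349307e-04, -9.99999738e-01]])) 3.8417 0.07137021774334755
```

View pics/w12.png

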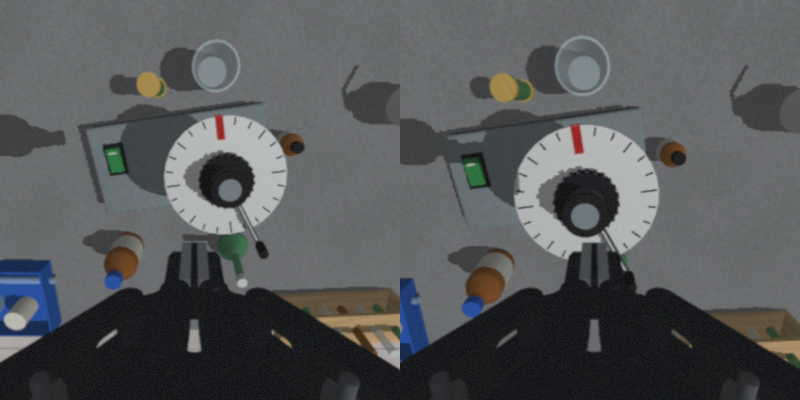

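```bash
cat > m.py <<'E'
from h import *
def load(n): f=np.load(n+".npz"); return f["im"],f["d"],(f["pos"],f["R"])
def big(m,lo=60):
    n,l,s,c=cv2.connectedComponentsWithStats(m.astype(np.uint8)); i=1+np.argmax(s[1:,4]); return l==i
def masks(im):
    h=cv2.cvtColor(im,cv2.COLOR_RGB2HSV); H,S,V=[h[...,i].astype(int) for i in range(3)]
    red=big(((H<8)|(H>172))&(S>150)&(V>90)); green=(H>55)&(H<80)&(S>120)&(V>60)
    white=big((S<40)&(V>160)); return red,green,white
def pts(m): return np.argwhere(m)[:,::-1].astype(float)
def circ(X):
    for _ in range(8):
        A=np.c_[2*X[:,:2],np.ones(len(X))]; s=np.linalg.lstsq(A,(X[:,:2]**2).sum(1),rcond=None)[0]
        r=np.sqrt(s[2]+s[0]**2+s[1]**2); e=abs(np.hypot(*(X[:,:2]-s[:2]).T)-r)
        X=X[e<max(1.,2*np.median(e))]
    return s[:2],r,len(X)
def disc(n,z=191):
    im,d,P=load(n); r,g,w=masks(im)
    c=max(cv2.findContours((w|r).astype(np.uint8),0,2)[0],key=len)
    hull=cv2.convexHull(c).reshape(-1,2)
    mm=np.zeros(im.shape[:2],np.uint8); cv2.fillPoly(mm,[hull],1)
    c=max(cv2.findContours(mm,0,1)[0],key=len).reshape(-1,2)
    C,rad,k=circ(onplane("wrist",c.astype(float),z,P)); red=onplane("wrist",pts(r),z,P)[:,:2]
    return C,rad,k,red,pts(r).mean(0),P
E
python3 - <<'E'
from m import *
for n in("w1","w2"):
    C,rad,k,red,rc,P=disc(n); v=red.mean(0)-C
    print(n,"disc",C.round(1),rad.round(1),k,"zero dir deg",np.degrees(np.arctan2(v[1],v[0])).round(2),np.hypot(*v).round(1))
    im,d,P=load(n); r,g,w=masks(im); p=pts(big(g)); print("green",p.mean(0),len(p),p.min(0),p.max(0),onplane("wrist",[p.mean(0)],62,P),"depth",np.median(d[big(g)]))
    T=optics.camera_params("wrist")["T_tool_cam"]
    q=proj([[C[0],C[1],191]],P)[0]; print(q)
    ww=d[w]; uv=undist(pts(w),optics.camera_params("wrist")); X=(np.c_[uv,np.ones(len(uv))]*ww[:,None])@T[:3,:3].T+T[:3,3]; X=X@P[1].T+P[0]; print("disc depth z",np.median(X[ww>0,2]))
    pg=pts(big(g));uv=undist(pg,optics.camera_params("wrist"));X=(np.c_[uv,np.ones(len(uv))]*d[big(g)][:,None])@T[:3,:3].T+T[:3,3]; X=X@P[1].T+P[0]; print("green z",np.percentile(X[:,2],[5,50,95]),X.mean(0))
a=cv2.imread("pics/w1.png")
crop1=cv2.resize(a[90:190,210:270],(360,600),interpolation=3); crop2=cv2.resize(a[165:265,325:395],(420,600),interpolation=3)
cv2.imwrite("pics/c1.png",np.hstack([crop1,crop2]))
E
```

```text
w1 disc [571.5  67.5] 71.9 334 zero dir deg 104.89 290.7
green [235.03726708 160.52484472] 322 [225. 147.] [244. 172.] [[576.12368573 -97.60182771  62.        ]] depth 458.786
[345.19272897 178.40601246]
disc depth z 190.14586426264003
green z [57.46494573 62.88344953 66.4884447 ] [576.11681898 -97.38386788  62.67951658]
w2 disc [571.   67.6] 71.6 253 zero dir deg 105.04 289.7
green [194.54278075 173.2513369 ] 374 [183. 159.] [205. 185.] [[577.06714438 -97.20918618  62.        ]] depth 408.42828
[306.2124314  198.25924891]
disc depth z 190.11268962034336
green z [56.80238821 62.71648475 66.35516075] [577.07592574 -96.96233154  62.51716468]
```

View pics/c1.png

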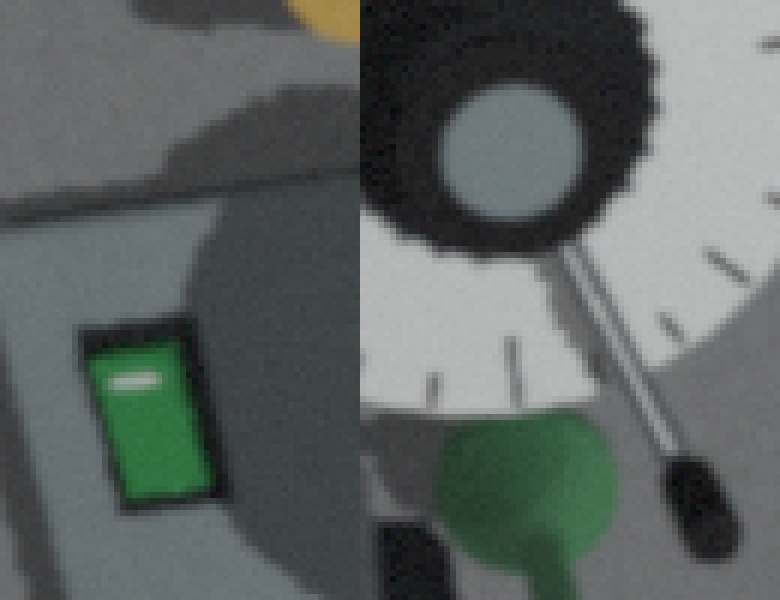

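```bash
cat >> m.py <<'E'
def zero(n):
    C,rad,k,red,rc,P=disc(n); im=load(n)[0]; h=cv2.cvtColor(im,cv2.COLOR_RGB2HSV)
    m=((h[...,0]<8)|(h[...,0]>172))&(h[...,1]>110)&(h[...,2]>70)
    X=onplane("wrist",pts(m),191,P)[:,:2]; r=np.hypot(*(X-C).T); X=X[(r>40)&(r<76)]
    return C,rad,X,P
def ang(v): return np.degrees(np.arctan2(v[...,1],v[...,0]))%360
E
python3 - <<'E'
from m import *
for n in("w1","w2"):
    C,rad,X,P=zero(n); v=X-C; c=X.mean(0)
    _,_,V=np.linalg.svd(X-c); print(n,C,"zero",ang(c-C),"r",np.hypot(*(c-C)),len(X),"mark axis",ang(V[0]),"range",np.percentile(np.hypot(*v.T),[1,99]))
    im,d,P=load(n)
    h=cv2.cvtColor(im,cv2.COLOR_RGB2HSV)
    g=big((h[...,0]>55)&(h[...,0]<80)&(h[...,1]>120)&(h[...,2]>60)); b=cv2.dilate(g.astype(np.uint8),np.ones((7,7)))>0
    w=b&(h[...,1]<90)&(h[...,2]>150); p=pts(w); print("bar",len(p),p.mean(0),onplane("wrist",[p.mean(0)],67,P))
    print(cv2.minAreaRect(onplane("wrist",pts(g|w),65,P)[:,:2].astype(np.float32)))
C,rad,X,P=zero("w1")
l=onplane("wrist",[(359.7,206.7),(376.3,240)],202,P)[:,:2]; k=onplane("wrist",[(325+355/6,165+540/6)],226,P)[0,:2]
print("line",ang(l-C),np.hypot(*(l-C).T),"dir",ang(l[1]-l[0]),"knob",k,ang(k-C),np.hypot(*(k-C)))
E
```

```text
w1 [571.53711226  67.47139798] zero 188.14381067662964 r 60.54320775802777 157 mark axis 8.031350197769871 range [47.67691865 73.03850704]
bar 9 [231.66666667 153.22222222] [[ 563.34541929 -100.51822051   67.        ]]
((574.6324462890625, -97.29946899414062), (40.39797592163086, 24.171091079711914), 9.425971031188965)
w2 [570.96279304  67.56717681] zero 188.23947363432805 r 60.07102945885358 232 mark axis 8.39699042579094 range [46.93634266 72.8139761 ]
bar 12 [190.  164.5] [[563.14880873 -99.78425147  67.        ]]
((574.9826049804688, -96.06837463378906), (39.08018112182617, 23.762771606445312), 8.9229154586792)
line [28.49650455 27.91574402] [36.12575116 85.84162976] dir 27.49376840976308 knob [654.48062785 112.34834319] 28.415794458568126 94.30571027322901
```

```bash
python3 - <<'E'
from h import *
R=down(np.radians(188.2)); x,y=554.2,-100.8
ctrl.move_ptp([x,y,250],R); ctrl.move_l([x,y,98],vel=120)
print(pose()[0]); f0=sensors.read_state()["force"]
for z in(94,92,91,90,89,88,87):
    hit=ctrl.move_l([x,y,z],vel=15,threshold=20); s=sensors.read_state(); print(z,hit,s["eef_pos"].round(2) if hasattr(s["eef_pos"],"round") else s["eef_pos"],np.round(np.array(s["force"])-f0,1))
    if hit: break
ctrl.move_l([x,y,250],vel=150)
ctrl.move_ptp([570,-20,345],R); snap("w3"); print(sensors.read_state()["t"])
from m import *
C,rad,X,P=zero("w3"); print(C,ang(X.mean(0)-C)); im=load("w3")[0]
h=cv2.cvtColor(im,cv2.COLOR_RGB2HSV)
g=big((h[...,0]>55)&(h[...,0]<80)&(h[...,1]>120)&(h[...,2]>60)); u=pts(g).mean(0).astype(int); print(u)
a=cv2.imread("pics/w3.png"); cv2.imwrite("pics/c3.png",np.hstack([cv2.resize(a[u[1]-40:u[1]+40,u[0]-40:u[0]+40],(400,400),interpolation=3),a[:,200:600]]))
E
```

```text
[ 554.99720494 -101.06101441   98.97921309]
94 False [ 554.1  -100.78   93.96] [ 1.2 -0.3 -0.6]
92 False [ 554.32 -100.89   92.06] [ 0.7 -0.  -0.4]
91 False [ 554.14 -100.95   91.08] [-0.  -0.   2.4]
90 False [ 554.08 -100.87   89.95] [-0.8 -0.6  1.7]
89 False [ 554.09 -100.86   88.92] [-0.3 -1.5  2.1]
88 False [ 554.03 -100.82   87.87] [-0.7 -0.5  2. ]
87 False [ 554.02 -100.85   87.03] [-1.9 -1.2  3.9]
9.875
[571.43696352  67.28426898] 188.19374769667385
[259 160]
```

View pics/c3.png

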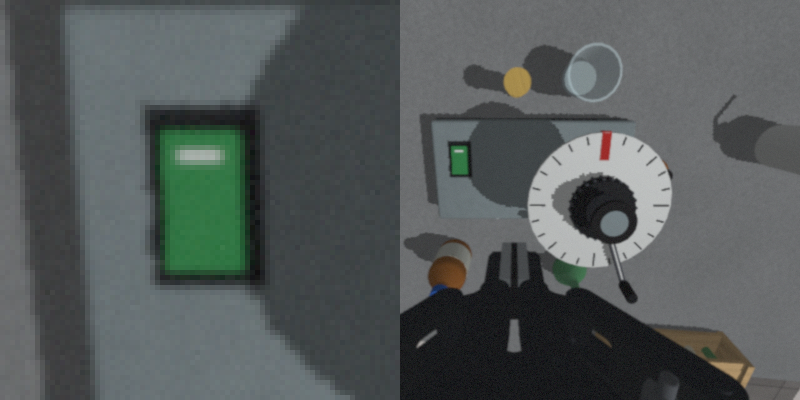

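```bash
python3 - <<'E'
from h import *
R=down(np.radians(188.2)); x,y=554.8,-100.7
ctrl.move_ptp([x,y,200],R); ctrl.move_l([x,y,92],vel=120); ctrl.move_l([x,y,88],vel=20); f0=sensors.read_state()["force"]
for z in(87,86.3,85.6,84.9,84.2,83.5,82.8,82):
    hit=ctrl.move_l([x,y,z],vel=10,threshold=18); s=sensors.read_state(); f=np.array(s["force"])-f0; print(z,hit,np.round(s["eef_pos"],2),f.round(1))
    if hit or f[2]>14: break
ctrl.move_l([x,y,200],vel=150)
ctrl.move_ptp([570,-20,345],R); snap("w4"); print(sensors.read_state()["t"])
from m import *
C,rad,X,P=zero("w4"); print(C,ang(X.mean(0)-C)); im,d,P=load("w4")
h=cv2.cvtColor(im,cv2.COLOR_RGB2HSV)
for n in("w3","w4"):
    im,d,P=load(n);h=cv2.cvtColor(im,cv2.COLOR_RGB2HSV)
    g=big((h[...,0]>55)&(h[...,0]<80)&(h[...,1]>120)&(h[...,2]>60)); g=cv2.morphologyEx(g.astype(np.uint8),cv2.MORPH_CLOSE,np.ones((7,7)))>0
    g=cv2.erode(g.astype(np.uint8),np.ones((3,3)))>0
    T=optics.camera_params("wrist")["T_tool_cam"];uv=undist(pts(g),optics.camera_params("wrist"));X=(np.c_[uv,np.ones(len(uv))]*d[g][:,None])@T[:3,:3].T+T[:3,3]; X=X@P[1].T+P[0]
    a=np.radians(8.2); sx=(X[:,:2]-[575,-97.5])@[np.cos(a),np.sin(a)]; print(n,"z at pivot, slope",np.polyfit(sx,X[:,2],1),sx.min(),sx.max())
E
```

```text
87 False [ 555.09 -100.81   87.34] [-0.5 -1.4  1.6]
86.3 False [ 555.17 -100.84   87.19] [-1.9 -0.4  4.8]
85.6 False [ 555.18 -100.84   87.06] [-1.9 -0.4  8.1]
84.9 False [ 555.24 -100.84   86.95] [-4.6  0.4 11.9]
84.2 False [ 555.26 -100.89   86.84] [-5.9  0.4 15.7]
14.9167
[571.3665125   67.24032969] 188.1580257427919
w3 z at pivot, slope [ 0.16132643 63.62076217] -18.763269961943312 17.664044342767742
w4 z at pivot, slope [-0.48277858 64.12570508] -80.02695216674036 17.747415351048108
```

```bash
cat >> h.py <<'E'
C0=np.array([571.3,67.4])
def fp(deg,z,r=94):
    a=np.radians(deg); return [C0[0]+r*np.cos(a),C0[1]+r*np.sin(a),z]
def arc(degs,z=232.5,vel=70):
    for a in degs:
        hit=ctrl.move_l(fp(a,z),down(np.radians(a)),vel=vel,threshold=12)
        if hit: print("HIT at",a,sensors.read_state()["force"]); return True
    return False
E
python3 - <<'E'
from h import *
ctrl.move_ptp(fp(10,300),down(np.radians(10))); ctrl.move_l(fp(10,232.5),vel=100); print(pose()[0],sensors.read_state()["q"].round(2),sensors.read_state()["t"])
arc(np.arange(22,167,12)); arc([168])
print(pose()[0],sensors.read_state()["force"],sensors.read_state()["t"]); snap("w5"); print(sensors.read_state()["t"])
E
```

```text
[664.37364158  83.7329311  233.23651631] [-0.    0.42  1.31 -0.    1.41  1.39] 18.5083
[479.49596469  87.24709402 232.50646147] [-0.39992095 -0.07139545  0.5159468 ] 24.3917
24.4417
```

View pics/w5.png

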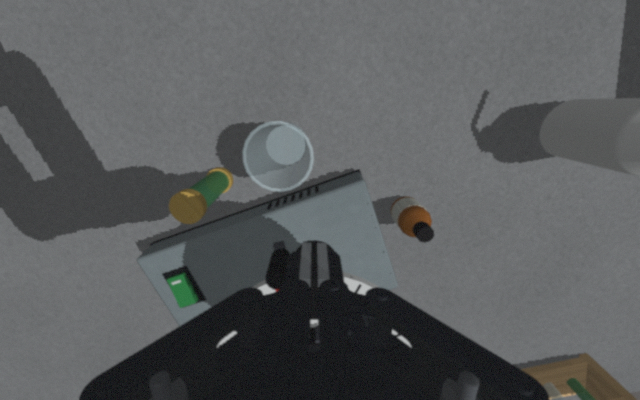

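```bash
python3 - <<'E'
from m import *
im,d,P=load("w5"); k=onplane("wrist",[(281,246)],226,P)[0,:2]; print("knob w5",ang(k-C0),np.hypot(*(k-C0)))
ctrl.move_l(fp(163,232.5),vel=60); ctrl.move_l(fp(163,300),vel=200)
ctrl.move_ptp([605,74,320],down(np.radians(188.2))); snap("w6"); print(sensors.read_state()["t"])
C,rad,X,P=zero("w6"); c=X.mean(0); print(C,rad,"zero",ang(c-C),np.hypot(*(c-C)))
a=cv2.imread("pics/w6.png"); u=proj([[*fp(185,195,75)]],P)[0].astype(int); print(u)
x0,y0=max(u[0]-50,0),max(u[1]-40,0); print(x0,y0)
cv2.imwrite("pics/c6.png",cv2.resize(a[y0:y0+75,x0:x0+100],(800,600),interpolation=3))
E
```

```text
knob w5 176.50981371686228 113.41392477362123
25.8417
[571.5008509   67.51365905] 71.85616577215858 zero 188.1561689682783 60.457204190144466
[317  70]
267 30
```

View pics/c6.png

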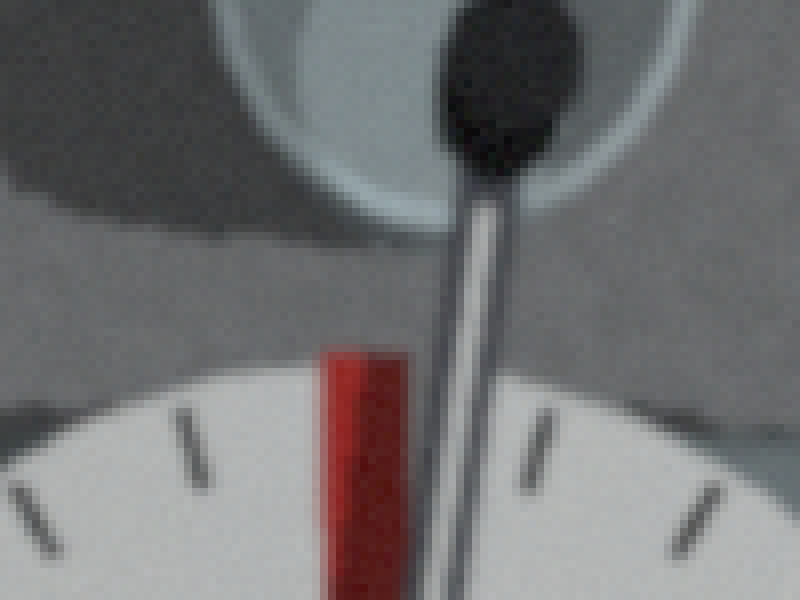

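```bash
cat >> m.py <<'E'
def lever(n,guess):
    """white line on the lever: per radius, the brightest-middle between dark bar edges is found along the tangent (z=202)"""
    im,d,P=load(n); g=cv2.cvtColor(im,cv2.COLOR_RGB2GRAY).astype(np.float32); C=C0
    out=[]; t=np.arange(-2.2,2.21,.1)
    for r in np.arange(75,87,1.):
        a=np.radians(guess); b=np.array([np.cos(a),np.sin(a)]); nrm=np.array([-b[1],b[0]])
        X=np.c_[C+b*r+t[:,None]*nrm,np.full(len(t),202.)]; uv=proj(X,P).astype(np.float32)
        v=cv2.remap(g,uv[:,0].reshape(1,-1),uv[:,1].reshape(1,-1),1)[0]; w=np.clip(v-v.min()-.4*np.ptp(v),0,None)
        out.append([*(C+b*r+nrm*(w*t).sum()/w.sum())])
    return np.array(out)
E
python3 - <<'E'
from m import *
P=load("w6")[2]; l=onplane("wrist",np.array([(327.6,55.6),(321.6,103.75)])-.44,202,P)[:,:2]; print(ang(l-C0),np.hypot(*(l-C0).T),"dir",ang(l[0]-l[1]))
L=ang(l-C0).mean(); 
for _ in range(2): o=lever("w6",L); L=np.median(ang(o-C0)); print(L,ang(o-C0).round(2))
E
```

```text
[180.60599406 180.29147568] [85.5783461 51.4285969] dir 181.07962629071145
180.54056916484066 [180.52 180.48 180.5  180.56 180.59 180.54 180.55 180.52 180.56 180.55
 180.53 180.55]
180.54028158296234 [180.51 180.48 180.5  180.55 180.59 180.54 180.55 180.52 180.56 180.55
 180.53 180.55]
```

```bash
cat > push.py <<'E'
import sys
from m import *
tgt=float(sys.argv[1]); n=sys.argv[2]; D=down(np.radians(tgt))
ctrl.move_ptp(fp(161,300),down(np.radians(161))); ctrl.move_l(fp(161,232.5),vel=150); arc([167],vel=40); arc([tgt],vel=25); ctrl.hold(.2)
p=pose()[0]; print("finger at",ang(p[:2]-C0),"t",sensors.read_state()["t"])
ctrl.move_l(fp(tgt-7,232.5),vel=50); ctrl.move_l(fp(tgt-7,300),vel=200)
ctrl.move_ptp([605,74,320],down(np.radians(188.2))); snap(n); print(sensors.read_state()["t"])
C,rad,X,P=zero(n); c=X.mean(0); print(C,"red",ang(c-C0),len(X))
L=tgt+12.5
for _ in range(3): o=lever(n,L); L=np.median(ang(o-C0)); print(L,np.ptp(ang(o-C0)))
a=cv2.imread(f"pics/{n}.png"); cv2.imwrite(f"pics/c{n}.png",cv2.resize(a[30:105,267:367],(800,600),interpolation=3))
E
python3 push.py 175.4 w7
```

```text
finger at 175.33313511155947 t 28.3167
29.8167
[571.45948688  67.59239749] red 187.98137556941035 11
187.85804240128826 0.04936421496947219
187.8575965641881 0.03573951778625428
187.85769307311477 0.035824925718742406
```

View pics/cw7.png

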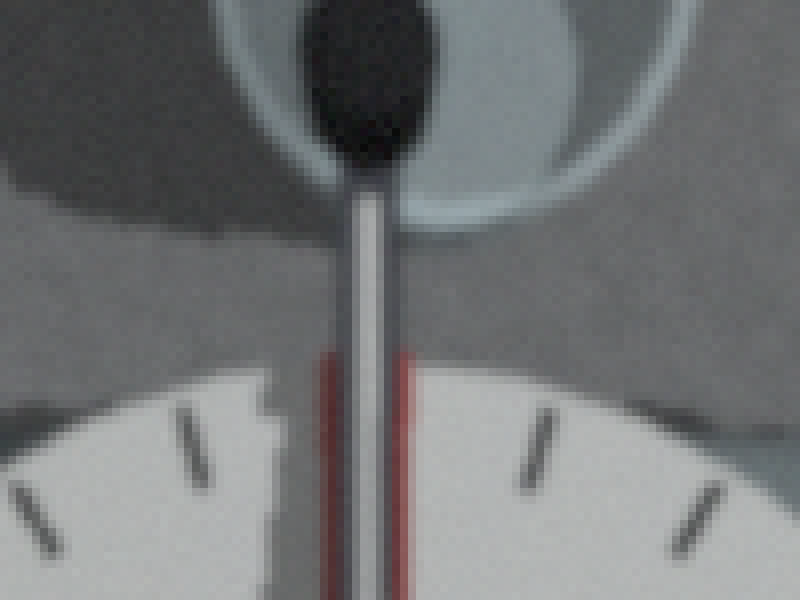

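```bash
python3 - <<'E'
from m import *
im,d,P=load("w4");h=cv2.cvtColor(im,cv2.COLOR_RGB2HSV)
g=((h[...,0]>55)&(h[...,0]<80)&(h[...,1]>120)&(h[...,2]>60)); g=cv2.erode(g.astype(np.uint8),np.ones((3,3)))>0
T=optics.camera_params("wrist")["T_tool_cam"];uv=undist(pts(g),optics.camera_params("wrist"));X=(np.c_[uv,np.ones(len(uv))]*d[g][:,None])@T[:3,:3].T+T[:3,3]; X=X@P[1].T+P[0]
X=X[np.hypot(*(X[:,:2]-[575,-97.5]).T)<22]; a=np.radians(8.2); sx=(X[:,:2]-[575,-97.5])@[np.cos(a),np.sin(a)]; print("switch slope",np.polyfit(sx,X[:,2],1),len(X))
ctrl.move_l([600,74,400]); ctrl.move_ptp([350,200,400],down(np.radians(188.2)))
im,_=optics.grab_frame("top"); b=np.load("top0.npz")["im"]; 
df=cv2.absdiff(im,b).max(2)>40; df=df[130:260,170:480]; n,l,s,c=cv2.connectedComponentsWithStats(df.astype(np.uint8)); print([(list(q[:5]+[170,130,0,0,0])) for q in s[1:] if q[4]>5])
cv2.imwrite("pics/end.png",np.vstack([cv2.resize(i[130:260,170:480,::-1],(700,294)) for i in(b,im)]))
print(sensors.read_state()["t"])
E
```

```text
switch slope [ 0.16458412 63.56965201] 297
[[np.int64(280), np.int64(170), np.int64(5), np.int64(5), np.int64(17)], [np.int64(285), np.int64(179), np.int64(9), np.int64(12), np.int64(50)], [np.int64(312), np.int64(183), np.int64(7), np.int64(4), np.int64(17)], [np.int64(345), np.int64(208), np.int64(4), np.int64(3), np.int64(9)], [np.int64(296), np.int64(210), np.int64(6), np.int64(15), np.int64(60)], [np.int64(336), np.int64(230), np.int64(3), np.int64(6), np.int64(9)], [np.int64(322), np.int64(233), np.int64(3), np.int64(3), np.int64(7)], [np.int64(229), np.int64(250), np.int64(3), np.int64(10), np.int64(15)], [np.int64(233), np.int64(250), np.int64(8), np.int64(10), np.int64(56)], [np.int64(224), np.int64(254), np.int64(2), np.int64(6), np.int64(11)]]
31.6333
```

View pics/end.png

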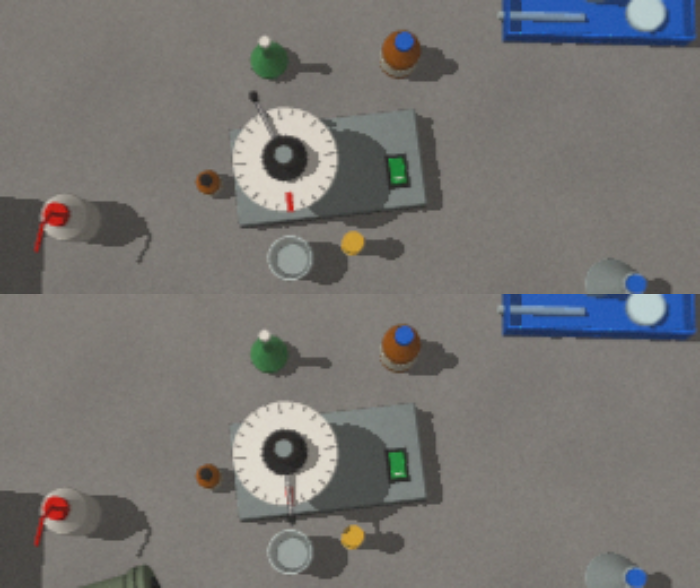

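```bash
python3 - <<'E'
from plant import ctrl
ctrl.finish_job()
E
```

```text
the job is handed in; nothing more can be done
```

The lamp switch is on, the analyser is set to zero, and the job is handed in at about 32 s of robot time.

- **Switch:** I pressed the raised front half down with the closed fingertips. A second press met a hard stop at about 16 N. The rocker's depth slope now reads 0.165 rad front-down, which is fully on.
- **Lever:** I pushed the knob about 160° counter-clockwise without gripping it, in two pushes with a wrist-camera check after each. The white line stands at 187.86° and the middle of the red mark at about 188.1°. That is about 0.25 mm short at 66 mm radius, and I left it there.
- **Surroundings:** The disc centre measured the same to about 0.2 mm before and after the lever pushes. In the top view before and after, the changes sit at the lever, its shadow, the switch and the robot. A 7-pixel spot beside the spare tube I took for shadow, as the tube itself looks unmoved.
- **Finish:** The arm ended clear of everything, with the TCP 400 mm above the table at x 350, y 200 mm.
- **Check that failed:** One depth fit of the switch, made right after the second press, came out wrong because its mask strayed off the rocker. Repeated with a tighter mask on the same picture, it gave the 0.165 rad above.

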